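# Clamp a wooden bar in the drilling jig

### The job

Get the wooden bar ready for drilling: slide it along the jig until its end meets the screw of the steel stop and press it home there with a firm push of about 10 N, then push the clamp's upright handle over so that it snaps shut and holds the bar there. Go by feel and never push harder than 15 N on the bar or 20 N on the handle and the jig; do not disturb the glass flask.

Things in the scene. Friction and masses are not known exactly. Their poses are not given: they have to be found in the camera images.
- jig: Drilling jig fixed to the table: plywood board 240 x 140 x 12 mm with two wooden guide rails (12 wide, 14 high, 44 mm apart inside) along its x axis. Origin: underside of the board, on the channel's centre line. Its x axis points along the channel towards the stop, y to the clamp's side, z up. The rails run from x = -15 to x = 100 mm, so the back end of the bar always stands clear of them. The clamp's hinge axis is parallel to x, at x = 35, y = 56, z = 52 mm.
- stop: Rigid steel end stop, block 16 (x) x 42 x 24 mm, at the channel's far end, its place along it varies; origin: centre of its underside on the board, axes as the jig's. The bar meets the round head (16 mm, centred 12 mm above the board) of its locked adjusting screw, whose setting varies and is not measured: the head's face stands 14 to 34 mm before the origin (jig -x), so it must be felt.
- bar_mid (a point): Centre of the loose plain wooden bar, 110 (x) x 40 (y) x 24 mm (z), about 80 g, lying flat on the jig's board between the rails, 15 to 75 mm short of the stop screw; a pencil cross is drawn on its top near its back end. It slides easily; it need not be lifted.
- bar_front (a point): Centre of the bar's front end face, the one that must meet the stop's screw (12 mm above the bar's underside).
- bar_back (a point): Centre of the bar's back end face, the one to push on (12 mm above the bar's underside, 24 mm above the table); its x axis points along the bar to the front.
- clamp (a joint): Angle of the clamp lever about its hinge, rad. 0 = open: the black handle leans 17 degrees outwards (jig +y) and the steel jaw is raised. It grows as the handle is pushed towards the channel (jig -y). A spring holds it open until the centre, 0.6 rad, and beyond that snaps it shut: about 1.0 rad when the rubber jaw pad rests on the bar, 1.15 with nothing under it. Getting it started takes about 8 N sideways at the grip; the force falls to nothing at the centre.
- handle_grip (a point): Middle of the length of the clamp's upright black round grip (20 mm diameter, 66 mm long), on the handle's axis, 79 mm from the hinge axis; it moves with the lever. With the clamp open it is about 23 mm outwards of and 75 mm above the hinge. Push it from its outer side.
- flask: Bystander: conical glass flask, 80 mm wide, 104 mm high; origin at the centre of its underside. Leave it alone.
Mind the look-alikes: they are no part of the job. Leave any pink or red look-alike of the part that bears bar_mid alone.

How it is judged:
On the way, in this order (a step that is already met when the one before it is completed fails the run):
1. the bar touches the stop and is pressed home with over 6 N while the clamp is still open (contact force between the fingers and bar above 6 N and contact force between bar and stop above 1 N and value of joint clamp below 0.3 rad), for 0.2 s.
2. the clamp has snapped shut on the bar (value of joint clamp above 0.9 rad), for 0.2 s.
At the end, for the whole second after the job is handed in: the bar lies flat with its front at the stop's screw (no more than 35.5 mm before the stop's origin), and the clamp lever is shut on it (0.9 to 1.07 rad) (x of bar_front in the frame of stop above -0.0355 m and value of joint clamp between 0.9 and 1.07 rad and angle between bar_mid's own z axis and vertical below 0.05 rad); the robot touches nothing.
It fails at once if the jig or its clamp is pushed harder than 20 N (contact force between the fingers and jig above 20 N).
It fails at once if the bar is pushed, or pressed against the stop, harder than 15 N (contact force between the fingers and bar above 15 N or contact force between bar and stop above 15 N).
It fails at once if the flask is moved by more than 15 mm or tipped (distance of flask from where it was at the start of the episode above 0.015 m or angle between flask's own z axis and vertical above 0.3 rad).
It also fails if it takes over 72 s, if anything falls off the work surface, if the arm or the gripper's body presses on something with over 40 N, if the wrist force passes 120 N, or if a joint passes its speed limit or range.

### The arm

A 7-joint arm with a two-finger parallel gripper is mounted at the origin on the work surface. World frame = base frame: x ahead of the robot, y to its left, z up, the work surface at z = 0. Lengths are in m, angles in rad, forces in N, time in s.
With the tool pointing down it reaches from about 0.425 to 0.925 m from the base axis. Payload 6.8 kg.
Tool frame: the origin (TCP) lies where the fingers leave the gripper's body, on its centre line; the fingertips stand 73 mm ahead of it and the grasp point (between the pads) lies grasp_offset ahead of it (grasp_offset is the distance from the TCP to the grasp point, in m); z points along the fingers, y is the direction in which the jaws open and shut (so a half turn about z gives the same grasp; the last joint's range is limited). The gripper opens to 85 mm and grips with 20 to 120 N. Pads are 22 mm wide; open, the fingers measure 114 mm over their backs; the gripper's body (76 mm by 85 mm) begins 54 mm behind the grasp point. The pads swing forward as they close: fully open they stand 13 mm farther back than shut.
Start: joints at [-1.392, 0.477, 0.022, 1.555, -0.011, 1.109, -0.083], TCP at [0.191, 0.647, 0.304] pointing down, gripper open.
Joint ranges: [-2.96, 2.96], [-0.34, 2.1], [-1.41, 1.46], [0.24, 2.44], [-1.37, 4.51], [0.17, 1.92], [-2.96, 2.96]. Speed limits (rad/s): [2.39, 2.39, 3.14, 3.14, 3.14, 3.14, 3.14].

### API

Orientations are given as a 3x3 rotation matrix whose columns are the frame's x, y, z axes.
In Python, from cell import get_state, grab_frame, camera_params, finish_job, search_frame, masks_of, grasp_offset gives the robot as it stands.
- The arm moves only by the tool arm_command, never from a script. Its argument "moves" is one flat list of numbers, 6 for each row, row after row: the shift along the tool's x, y, z in cm, then the turn, a rotation vector about the tool's x, y, z in degrees. A call has exactly 10 rows; each row shifts and turns the pose as measured when the row begins, along the tool's axes as they then stand; what a row does not reach is not made up. A row lasts 1/8 s, in which the tool goes at most 62.5 mm and 10.7 degrees, less where a joint would pass 70% of its speed; a pose out of reach is approached as far as the arm can. A call with a gripper value outside its range is refused whole. "gripper" is the closure in counts, from 0 (fully open) to 255 (shut), set as the call begins (left out, the last holds). The fingers move at their own pace and stop on an object; "grip_force" is the grip in N (left out, the last holds). Time passes only in rows, so rows that do not move let the fingers close, or fill a call up. It gives the time, the measured TCP pose, the force and the opening at its end, in the units of the state.
- get_state(): the state, without advancing time (a new reading comes with each control period).
- grab_frame(name): name is "scene" or "side" or "wrist"; returns (picture, depth): 400x640x3 uint8, red, green, blue; 400x640 float32, m along the optical axis (not along the pixel's ray), 0 where there is no reading.
- camera_params(name): a dict with "fovy" (degrees; the focal length in pixels is half the picture's height over the tangent of half this angle, whatever the lens; pixels are square), "cx", "cy" (the principal point, pixels), "rvec" (rotation vector, rad) and "tvec" (3), from world to camera coordinates, as OpenCV has them. Camera axes: x right, y down, z forward; pixel columns grow to the right and rows downward; lengths in m; the calibration is good to about 2 mm. A picture is of the moment at which its call begins: read the wrist's pose just before it. camera_params takes no time and is no camera call; for the wrist camera it gives the pose at the moment of the call.
- finish_job(): hands the job in, once; it reports no verdict.
Trained networks look in the newest picture that a camera, given by its name, has taken for a name from the list of things; names that differ only in an ending like _2 or _b are one class to them, and where a whole thing is asked for, a point or a joint stands for the part that bears it (a point fixed in the world has none). Each returns a list of dicts, best first, with "confidence" (0 to 1); they miss things now and then, are a little off and sometimes report something else, mostly with a low value. They report only what shows in the picture. A call takes as long as a camera call. They do not tell look-alikes from the thing itself.
- search_frame(label, camera): "box" ([left, top, width, height] in pixels, round what is visible of it).
- masks_of(label, camera): "region" (400x640 bool, what is visible of it) and "box" ([left, top, width, height] in pixels, round what is visible of it).
The state is a dict: "clock": time; "q": joint angles; "joint_velocities": joint speeds; "joint_torque": joint torques, N m; "ee_pos": TCP position; "tcp_rot": TCP orientation; "wrist_force": force on the tool from outside, world axes, zero at the start; "torque": the same for the moment, N m; "finger_gap": finger opening in m.
Only numpy, scipy, OpenCV 4.12 (cv2) and the standard library are available. Lean on these libraries where they do the work, as an engineer would, in place of code of your own. Each camera call takes 0.05 s, during which the arm holds its last target. There are 200 camera calls.

## Working session

There is one attempt and no reset: what is moved stays moved. The work goes in short steps, Python scripts to look and compute and a tool call to move; the robot and the scene stay as the last step left them, time stands still between calls to the robot, and variables do not carry over. Pictures are saved under pics/ and viewed, about 8 in all and at most 12, crops included, and the job is handed in when it is done.

Besides the shell and the picture viewer there is one more tool, called after "Request:" as name(argument=value, ...) on one line, values as JSON. arm_command: Moves the arm, as the interface text tells. Its arguments: {"type":"object","properties":{"moves":{"type":"array","items":{"type":"number"}},"gripper":{"type":"number"},"grip_force":{"type":"number"}},"required":["moves"]}

```bash
mkdir -p pics; cat > h.py <<'E'
import numpy as np, cv2
from cell import *
def cam(n):
    p=camera_params(n); R=cv2.Rodrigues(np.array(p['rvec'],float))[0]; t=np.array(p['tvec'],float).ravel()
    f=200/np.tan(np.radians(p['fovy'])/2); return R,t,f,p['cx'],p['cy']
def cloud(c,d):
    R,t,f,cx,cy=c; v,u=np.mgrid[0:400,0:640]
    P=np.stack([(u-cx)/f*d,(v-cy)/f*d,d],-1); return (P-t)@R
def proj(c,X):
    R,t,f,cx,cy=c; q=np.atleast_2d(X)@R.T+t; return np.c_[q[:,0]/q[:,2]*f+cx,q[:,1]/q[:,2]*f+cy]
E
python3 - <<'E'
from h import *
s=get_state(); print(s['clock'],s['ee_pos'],s['tcp_rot'],s['wrist_force'],s['finger_gap'],grasp_offset() if callable(grasp_offset) else grasp_offset)
for n in ['scene','side']:
    im,d=grab_frame(n); np.save(f'{n}_d.npy',d); cv2.imwrite(f'pics/{n}0.png',im[...,::-1]); c=cam(n); P=cloud(c,d); print(n,-c[0].T@c[1],c[2:])
    for l in ['jig','stop','bar_mid','clamp','handle_grip','flask']:
        for r in masks_of(l,n)[:4]:
            m=r['region']&(d>0); print(l,round(r['confidence'],2),r['box'],np.median(P[m],0).round(3) if m.any() else None)
E
```

```text
0.0 [0.1908454  0.64697312 0.30292664] [[-9.59151474e-01  2.82892743e-01 -3.81028782e-04]
 [ 2.82892962e-01  9.59149793e-01 -1.80168654e-03]
 [-1.44220370e-04 -1.83588066e-03 -9.99998304e-01]] [-0.026297   -0.55568524 -0.41569525] 0.08521846404677998 0.0539
scene [ 1.00042663 -0.22166993  0.49789916] (np.float64(364.62251172748654), 322.10476483341165, 193.79013282964735)
jig 0.66 [260.1, 198.3, 134.0, 153.9] [ 0.676 -0.043  0.012]
jig 0.54 [283.9, 233.3, 49.6, 52.8] [ 0.62  -0.07   0.036]
stop 0.56 [321.7, 298.8, 34.6, 29.1] [ 0.732 -0.071  0.032]
bar_mid 0.97 [311.5, 147.6, 36.9, 32.4] [0.354 0.096 0.023]
bar_mid 0.93 [333.5, 187.4, 56.1, 21.6] [0.499 0.099 0.023]
bar_mid 0.7 [283.3, 231.1, 48.5, 57.7] [ 0.619 -0.071  0.036]
bar_mid 0.6 [236.9, 178.1, 21.8, 45.3] [ 0.419 -0.118  0.024]
clamp 0.97 [324.1, 200.8, 58.1, 63.3] [ 0.674 -0.002  0.105]
clamp 0.42 [204.5, 270.9, 48.7, 77.6] [ 0.677 -0.22   0.044]
handle_grip 0.91 [329.9, 199.9, 57.0, 63.9] [ 0.674 -0.001  0.106]
handle_grip 0.69 [261.7, 200.7, 132.9, 152.0] [ 0.676 -0.043  0.012]
flask 0.95 [200.8, 272.6, 56.2, 73.2] [ 0.676 -0.22   0.044]
side [ 0.3080479  -0.60776466  0.65136662] (np.float64(423.95868435877867), 316.9688259277479, 192.72988712484394)
jig 0.86 [306.7, 145.4, 132.5, 126.1] [ 0.645 -0.054  0.013]
jig 0.21 [371.2, 146.6, 19.9, 52.7] [ 0.661 -0.001  0.103]
stop 0.62 [398.8, 201.8, 21.3, 23.8] [ 0.718 -0.072  0.033]
bar_mid 0.81 [270.1, 177.9, 19.6, 40.7] [0.485 0.092 0.025]
bar_mid 0.67 [329.6, 215.2, 60.1, 32.7] [ 0.596 -0.077  0.036]
bar_mid 0.56 [239.8, 267.6, 62.2, 31.6] [ 0.394 -0.123  0.025]
bar_mid 0.56 [190.3, 205.1, 54.0, 32.2] [0.337 0.088 0.024]
clamp 0.82 [369.5, 146.5, 23.4, 52.2] [ 0.661 -0.002  0.105]
handle_grip 0.6 [371.9, 148.5, 17.8, 52.7] [ 0.661 -0.002  0.102]
flask 0.97 [399.5, 243.3, 45.2, 57.0] [ 0.646 -0.232  0.043]
```

```bash
python3 - <<'E'
from h import *
a=cv2.imread('pics/scene0.png')[100:400,170:470]; b=cv2.imread('pics/side0.png')[100:330,170:470]
cv2.imwrite('pics/v1.png',np.vstack([cv2.resize(a,None,fx=2,fy=2,interpolation=3)]))
cv2.imwrite('pics/v2.png',cv2.resize(b,None,fx=2.5,fy=2.5,interpolation=3))
for n in ['scene','side']:
    d=np.load(n+'_d.npy'); P=cloud(cam(n),d); 
    w=(P[...,0]>.48)&(P[...,0]<.85)&(P[...,1]>-.19)&(P[...,1]<.09)
    for nm,lo,hi in [('board',.006,.018),('bar',.0335,.0385),('handle',.08,.2)]:
        m=w&(P[...,2]>lo)&(P[...,2]<hi)&(d>0)
        if nm=='bar':
            k=max(masks_of('bar_mid',n),key=lambda r:0) if 0 else None
            m&=(abs(P[...,0]-.61)<.1)&(abs(P[...,1]+.075)<.05)
            q,l,st,_=cv2.connectedComponentsWithStats(m.astype('uint8')); m=l==1+np.argmax(st[1:,4])
        X=P[m]; r=cv2.minAreaRect(X[:,:2].astype('f4')*1000); print(n,nm,m.sum(),r,X.mean(0).round(4),cv2.boxPoints(r).round(0).tolist())
E
```

```text
scene board 6643 ((654.0286254882812, -61.483917236328125), (249.1655731201172, 377.24432373046875), 80.5627212524414) [ 0.6672 -0.0587  0.0122] [[448.0, -153.0], [820.0, -215.0], [861.0, 30.0], [488.0, 92.0]]
scene bar 1170 ((606.9660034179688, -68.33175659179688), (40.651824951171875, 112.02625274658203), 89.69132232666016) [ 0.6115 -0.0687  0.0359] [[551.0, -88.0], [663.0, -89.0], [663.0, -48.0], [551.0, -48.0]]
scene handle 2016 ((754.3463745117188, -31.850418090820312), (144.66921997070312, 191.29115295410156), 89.95954132080078) [ 0.7696 -0.0165  0.1051] [[659.0, -104.0], [850.0, -104.0], [850.0, 40.0], [659.0, 41.0]]
side board 4419 ((661.8404541015625, -73.16665649414062), (232.15234375, 377.0664978027344), 86.78097534179688) [ 0.6477 -0.0581  0.013 ] [[467.0, -178.0], [844.0, -200.0], [857.0, 32.0], [480.0, 53.0]]
side bar 766 ((602.5914916992188, -68.20317840576172), (110.74800872802734, 42.644081115722656), 0.48813310265541077) [ 0.601  -0.0693  0.0366] [[547.0, -47.0], [547.0, -90.0], [658.0, -89.0], [658.0, -46.0]]
side handle 1028 ((752.4573974609375, -34.12409973144531), (196.1986083984375, 145.03953552246094), 1.4050577878952026) [ 0.7537 -0.0212  0.1056] [[653.0, 36.0], [656.0, -109.0], [852.0, -104.0], [849.0, 41.0]]
```

View pics/v1.png

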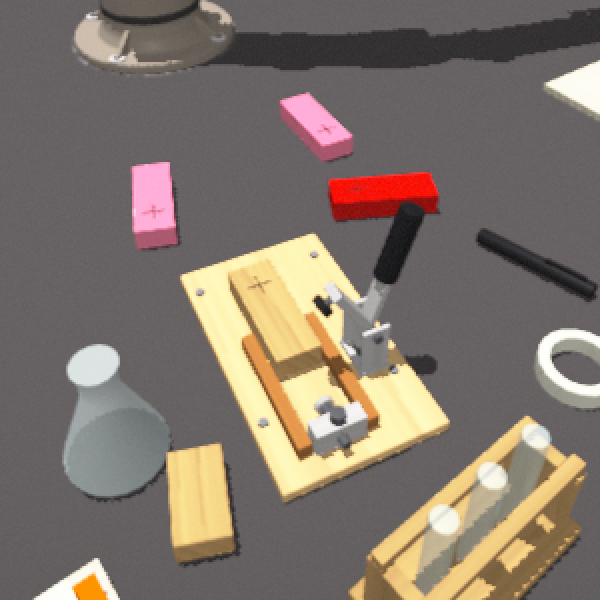

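View pics/v2.png

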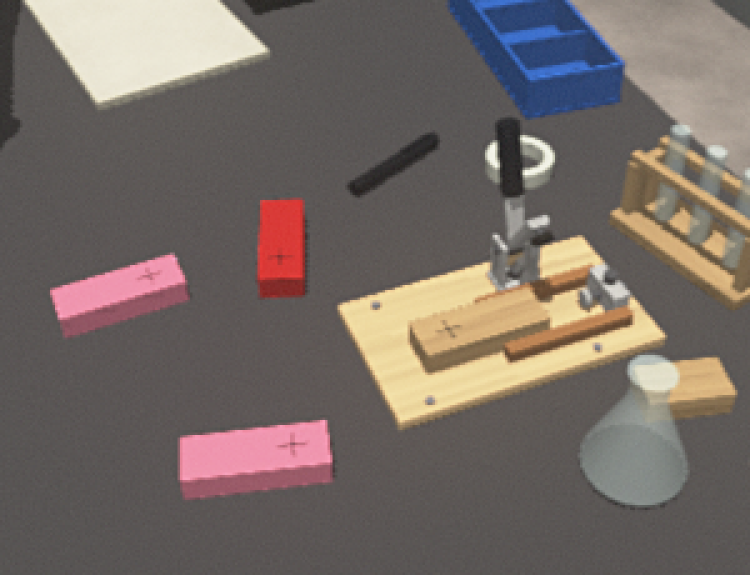

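Candidates for the bar (full scene px): wooden bar in the jig (307,258), with the pencil cross and between the rails; plain short block by the flask (270,351); pink (247,202) and (328,163); red (362,198). I choose the one in the jig. Next I'll fit the jig pose and estimate the screw position.

```bash
cat >> h.py <<'E'
def ray(c,uv,z):
    R,t,f,cx,cy=c; o=-R.T@t; d=R.T@np.array([(uv[0]-cx)/f,(uv[1]-cy)/f,1]); return o+d*(z-o[2])/d[2]
E
python3 - <<'E'
from h import *
from scipy.optimize import least_squares
C={n:cam(n) for n in['scene','side']}
k={'scene':np.array([(316,235),(182,275),(285,500),(448,427)])/2+[170,100],'side':np.array([(340,308),(402,427),(664,338),(583,237)])/2.5+[170,100]}
# corners order: back-left, back-right, front-right, front-left
J=np.array([(-1,1),(-1,-1),(1,-1),(1,1)])*[.12,.07]
def pose(p,xy): c,s=np.cos(p[2]),np.sin(p[2]); return np.c_[xy@np.array([[c,s],[-s,c]])+p[:2]]
for n in C:
    W=[ray(C[n],q,0.012)[:2] for q in k[n]]; W=np.array(W)
    r=least_squares(lambda p:(pose(p,J)-W).ravel(),[.66,-.06,0]); print(n,W.round(3).tolist(),r.x.round(4),np.abs(r.fun).max().round(4))
# bar cross & corners
for n,pts in {'scene':[(230,275),(269,261),(322,344),(283,362)],'side':[(411,327),(427,353),(549,316)]}.items():
    q=np.array(pts)/(2 if n=='scene' else 2.5)+[170,100]; print('bar top',n,[ray(C[n],a,.036)[:2].round(3).tolist() for a in q])
print('head', ray(C['scene'],(170+323/2,100+405/2),.024).round(3), ray(C['side'],(170+587/2.5,100+297/2.5),.024).round(3))
print('stop top', [ray(C['scene'],np.array(a)/2+[170,100],.036)[:2].round(3).tolist() for a in[(309,430),(362,405),(315,442),(368,418)]])
print('stop top side', [ray(C['side'],np.array(a)/2.5+[170,100],.036)[:2].round(3).tolist() for a in[(589,268),(611,290),(626,287)]])
for n in C:
    d=np.load(n+'_d.npy'); P=cloud(C[n],d); m=(abs(P[...,0]-.665)<.04)&(abs(P[...,1]-0)<.05)&(P[...,2]>.04)&(d>0)
    X=P[m]
    for lo in np.arange(.04,.17,.015):
        x=X[(X[:,2]>lo)&(X[:,2]<lo+.015)]; print(n,round(lo,3),len(x),x.min(0).round(3)[:2],x.max(0).round(3)[:2]) if len(x) else 0
E
```

```text
scene [[0.52, 0.016], [0.515, -0.121], [0.757, -0.124], [0.757, 0.011]] [ 0.6372 -0.0544 -0.0161] 0.0025
side [[0.512, 0.011], [0.511, -0.129], [0.747, -0.126], [0.75, 0.012]] [ 0.6299 -0.0581  0.0028] 0.0033
bar top scene [[0.558, -0.088], [0.556, -0.049], [0.662, -0.048], [0.665, -0.084]]
bar top side [[0.55, -0.055], [0.55, -0.086], [0.658, -0.087]]
head [ 0.706 -0.069  0.024] [ 0.706 -0.069  0.024]
stop top [[0.728, -0.092], [0.726, -0.047], [0.739, -0.092], [0.738, -0.049]]
stop top side [[0.718, -0.049], [0.721, -0.08], [0.734, -0.081]]
scene 0.04 122 [ 0.652 -0.025] [ 0.689 -0.001]
scene 0.055 174 [ 0.65  -0.027] [ 0.69  -0.001]
scene 0.07 129 [ 0.66  -0.045] [ 0.677 -0.001]
scene 0.085 148 [ 0.659 -0.05 ] [0.678 0.007]
scene 0.1 151 [ 0.659 -0.046] [0.678 0.012]
scene 0.115 121 [ 0.663 -0.004] [0.678 0.016]
scene 0.13 118 [0.663 0.002] [0.678 0.02 ]
scene 0.145 169 [0.659 0.006] [0.678 0.028]
scene 0.16 20 [0.662 0.012] [0.675 0.018]
side 0.04 73 [ 0.643 -0.026] [ 0.683 -0.001]
side 0.055 73 [ 0.644 -0.027] [ 0.671 -0.001]
side 0.07 75 [ 0.655 -0.049] [0.671 0.001]
side 0.085 82 [ 0.654 -0.048] [0.672 0.002]
side 0.1 84 [ 0.654 -0.047] [0.673 0.011]
side 0.115 74 [ 0.653 -0.004] [0.673 0.012]
side 0.13 70 [0.653 0.001] [0.671 0.02 ]
side 0.145 80 [0.654 0.005] [0.674 0.027]
side 0.16 19 [0.657 0.011] [0.671 0.022]
```

Request:
arm_command(moves=[0,0,0,0,0,-8.2,0,0,0,0,0,-8.2,-3.2,-3.8,0,0,0,0,-3.2,-3.8,0,0,0,0,-3.2,-3.8,0,0,0,0,-3.2,-3.8,0,0,0,0,-3.2,-3.8,0,0,0,0,-3.2,-3.8,0,0,0,0,-3.2,-3.8,0,0,0,0,-3.2,-3.8,0,0,0,0], gripper=255)

```text
clock: 1.95
ee_pos: [0.4544, 0.3416, 0.304]
tcp_rot: [[-1.0, -0.018, 0.0], [-0.018, 1.0, 0.005], [-0.0, 0.005, -1.0]]
wrist_force: [1.2, -0.3, -0.3]
finger_gap: -0.0004
```

```bash
python3 - <<'E'
from h import *
s=get_state(); print(s['clock'],s['ee_pos'],s['tcp_rot'].round(3) if hasattr(s['tcp_rot'],'round') else s['tcp_rot'],s['wrist_force'],s['q'],s['finger_gap'])
c=cam('wrist'); print('cam in tool',np.array(s['tcp_rot']).T@(-c[0].T@c[1]-np.array(s['ee_pos'])))
E
```

```text
1.95 [0.45441372 0.34163879 0.30396159] [[-1.    -0.018  0.   ]
 [-0.018  1.     0.005]
 [-0.     0.005 -1.   ]] [ 1.19978038 -0.25399505 -0.34338301] [-0.81879267  0.30039622  0.08122614  1.82153092 -0.03221862  1.01733868
  0.8649279 ] -0.0004472948721421335
cam in tool [ 0.08457888 -0.00022812 -0.07122896]
```

Request:
arm_command(moves=[-0.6,-5.1,0,0,0,1,-0.6,-5.1,0,0,0,0,-0.6,-5.1,0,0,0,0,-0.6,-5.1,0,0,0,0,-0.6,-5.1,0,0,0,0,-0.6,-5.1,0,0,0,0,-0.6,-5.1,0,0,0,0,-0.6,-5.1,0,0,0,0,0,0,4,0,0,0,0,0,4,0,0,0])

```text
clock: 3.2
ee_pos: [0.5096, -0.0847, 0.2262]
tcp_rot: [[-1.0, 0.009, 0.018], [0.009, 1.0, 0.006], [-0.018, 0.006, -1.0]]
wrist_force: [0.4, 0.7, 0.1]
finger_gap: -0.0003
```

```bash
python3 - <<'E'
from h import *
s=get_state(); print(s['clock'],s['ee_pos'],s['wrist_force'],s['q'])
im,d=grab_frame('wrist'); cv2.imwrite('pics/w1.png',im[...,::-1])
c=cam('wrist');P=cloud(c,d)
m=(P[...,2]>.033)&(P[...,2]<.0385)&(abs(P[...,0]-.6)<.1)&(abs(P[...,1]+.07)<.04)&(d>0)
q,l,st,_=cv2.connectedComponentsWithStats(m.astype('uint8')); m=l==1+np.argmax(st[1:,4]); print(m.sum(),cv2.minAreaRect(P[m][:,:2].astype('f4')*1000),P[m].mean(0))
E
```

```text
3.2 [ 0.50957539 -0.08468004  0.22616626] [0.40000856 0.65595881 0.10895387] [-0.21820991  0.31429994  0.31972815  2.03397044 -0.14706212  0.79622021
  1.74967068]
3 ((556.9190063476562, -70.61499786376953), (2.2814347743988037, 1.044319987297058), 0.42517325282096863) [ 0.55677922 -0.07044198  0.03350476]
```

View pics/w1.png

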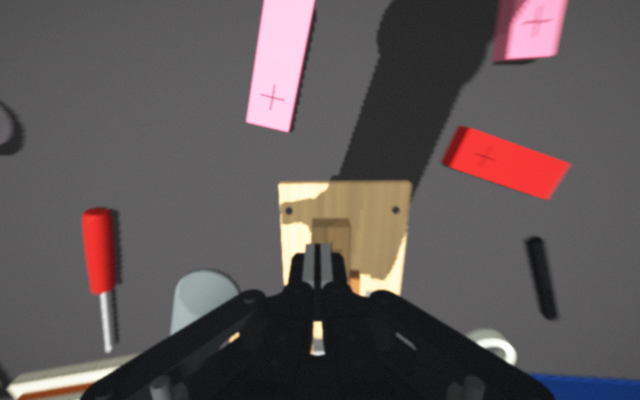

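The wrist view shows the board's back edge (row 182) and the bar's back end (cols 312–351, row 219) with the closed fingers just before it. I'll measure the corners.

```bash
python3 - <<'E'
from h import *
c=cam('wrist')
for uv,z in [((312,219),.036),((351,219),.036),((278,182),.012),((411,181),.012),((404,290),.012),((287,330),.012)]: print(uv,ray(c,uv,z).round(4))
s=get_state(); R=np.array(s['tcp_rot']); print('tip',np.array(s['ee_pos'])+R[:,2]*.073); print('to do rotvec tool', np.degrees(cv2.Rodrigues(R.T@np.diag([-1.,1,-1]))[0].ravel()))
print('delta tool cm to xyz', R.T@(np.array([.525,-.068,.095])-np.array(s['ee_pos']))*100)
E
```

```text
(312, 219) [ 0.5346 -0.0889  0.036 ]
(351, 219) [ 0.5351 -0.0509  0.036 ]
(278, 182) [ 0.5038 -0.1231  0.012 ]
(411, 181) [0.5043 0.0121 0.012 ]
(404, 290) [0.6374 0.0172 0.012 ]
(287, 330) [ 0.6948 -0.1227  0.012 ]
tip [ 0.50784867 -0.08425965  0.14862776]
to do rotvec tool [ 0.31167063  0.61401491 -0.53983195]
delta tool cm to xyz [-1.64226094  1.61253644 12.6895748 ]
```

Request:
arm_command(moves=[0.3,1.6,0,0.3,0.6,-0.5,0,0,3,0,0,0,0,0,3,0,0,0,0,0,2.5,0,0,0,0,0,1.5,0,0,0,0,0,1,0,0,0,0,0,0.5,0,0,0,0,0,0,0,0,0,0,0,0,0,0,0,0,0,0,0,0,0])

```text
clock: 4.5
ee_pos: [0.5112, -0.0596, 0.1129]
tcp_rot: [[-1.0, -0.009, 0.013], [-0.009, 1.0, 0.004], [-0.013, 0.004, -1.0]]
wrist_force: [0.6, -0.0, 0.1]
finger_gap: 0.0001
```

```bash
python3 - <<'E'
from h import *
s=get_state(); R=np.array(s['tcp_rot']); print(s['clock'],s['ee_pos'],s['wrist_force'],s['joint_velocities'])
print('rot',np.degrees(cv2.Rodrigues(R.T@np.diag([-1.,1,-1]))[0].ravel()),'d cm', R.T@(np.array([.505,-.069,.093])-np.array(s['ee_pos']))*100)
im,d=grab_frame('wrist'); c=cam('wrist'); cv2.imwrite('pics/w2.png',cv2.resize(im[100:330,180:460,::-1],None,fx=2.5,fy=2.5))
im,d=grab_frame('side');cv2.imwrite('pics/s2.png',cv2.resize(im[120:300,270:470,::-1],None,fx=3,fy=3,interpolation=3))
E
```

```text
4.5 [ 0.51118924 -0.0595915   0.11292822] [ 0.57009556 -0.04814041  0.11516433] [-0.0002395  -0.00570979  0.00147855 -0.00417458  0.00087919  0.0052898
 -0.00085175]
rot [0.20797614 0.71806476 0.53827359] d cm [ 0.65267293 -0.94208987  1.98143663]
```

View pics/s2.png

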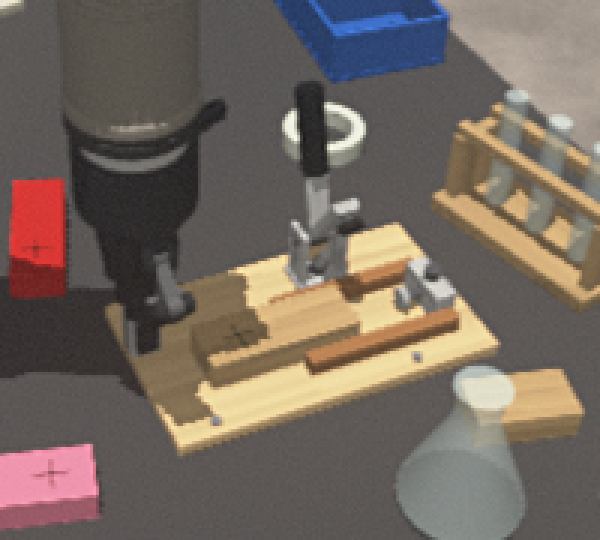

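Request:
arm_command(moves=[0,-1.0,0.5,0.2,0.7,0.5,0,0,0.8,0,0,0,0,0,0.6,0,0,0,0,0,0,0,0,0,-0.2,0,0,0,0,0,-0.2,0,0,0,0,0,-0.2,0,0,0,0,0,-0.2,0,0,0,0,0,-0.2,0,0,0,0,0,0,0,0,0,0,0])

```text
clock: 5.85
ee_pos: [0.5223, -0.0703, 0.0926]
tcp_rot: [[-1.0, 0.0, -0.0], [0.0, 1.0, -0.0], [0.0, -0.0, -1.0]]
wrist_force: [-0.6, -0.5, 0.0]
finger_gap: -0.0
```

```bash
cat > st.py <<'E'
from h import *
s=get_state(); R=np.array(s['tcp_rot']); p=np.array(s['ee_pos']); print(round(s['clock'],2),p.round(4),'F',np.round(s['wrist_force'],2),'tip',(p+R[:,2]*.073).round(4),'rot',np.degrees(cv2.Rodrigues(R.T@np.diag([-1.,1,-1]))[0].ravel()).round(2))
E
python3 st.py
```

```text
5.85 [ 0.5223 -0.0703  0.0926] F [-0.64 -0.52  0.02] tip [ 0.5223 -0.0703  0.0196] rot [-0.01 -0.02 -0.  ]
```

Request:
arm_command(moves=[-0.2,0,0,0,0,0,-0.2,0,0,0,0,0,-0.2,0,0,0,0,0,-0.2,0,0,0,0,0,-0.2,0,0,0,0,0,-0.2,0,0,0,0,0,-0.2,0,0,0,0,0,-0.2,0,0,0,0,0,-0.2,0,0,0,0,0,-0.2,0,0,0,0,0])

```text
clock: 7.1
ee_pos: [0.5431, -0.0703, 0.0924]
tcp_rot: [[-1.0, 0.0, -0.001], [0.0, 1.0, -0.0], [0.001, -0.0, -1.0]]
wrist_force: [0.0, 0.6, 0.6]
finger_gap: -0.0001
```

Request:
arm_command(moves=[-0.2,0,0,0,0,0,-0.2,0,0,0,0,0,-0.2,0,0,0,0,0,-0.2,0,0,0,0,0,-0.2,0,0,0,0,0,-0.2,0,0,0,0,0,-0.2,0,0,0,0,0,-0.2,0,0,0,0,0,-0.2,0,0,0,0,0,0,0,0,0,0,0])

```text
clock: 8.35
ee_pos: [0.5625, -0.0703, 0.0923]
tcp_rot: [[-1.0, -0.0, -0.001], [-0.0, 1.0, -0.0], [0.001, -0.0, -1.0]]
wrist_force: [-0.1, 0.5, 0.7]
finger_gap: -0.0001
```

```bash
python3 st.py; python3 - <<'E'
from h import *
im,d=grab_frame('side');cv2.imwrite('pics/s3.png',cv2.resize(im[140:290,290:470,::-1],None,fx=4,fy=4,interpolation=3))
E
```

```text
8.35 [ 0.5625 -0.0703  0.0923] F [-0.08  0.46  0.66] tip [ 0.5624 -0.0703  0.0193] rot [-0.   -0.08  0.  ]
```

View pics/s3.png

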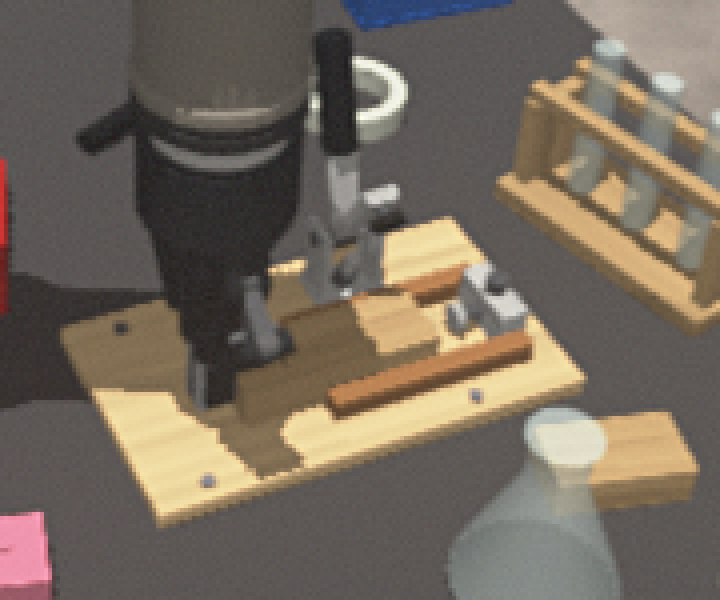

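The bar is moving with the fingers. Its front top edge runs through about (437,343) and (413,297) in the crop, and the screw head's face is near (455,322). I'll estimate the remaining gap.

```bash
python3 - <<'E'
from h import *
c=cam('side')
f=lambda u,v,z: print((u,v),ray(c,(290+u/4,140+v/4),z).round(4))
f(437,343,.036); f(413,297,.036); f(238,380,.036); f(451,318,.024); f(456,332,.018); f(450,308,.03)
im,d=grab_frame('side')
E
```

```text
(437, 343) [ 0.6772 -0.0928  0.036 ]
(413, 297) [ 0.6828 -0.0582  0.036 ]
(238, 380) [ 0.5728 -0.0776  0.036 ]
(451, 318) [ 0.7006 -0.0693  0.024 ]
(456, 332) [ 0.7014 -0.0744  0.018 ]
(450, 308) [ 0.7002 -0.0677  0.03  ]
```

Request:
arm_command(moves=[-0.1,0,0,0,0,0,-0.1,0,0,0,0,0,-0.1,0,0,0,0,0,-0.1,0,0,0,0,0,-0.1,0,0,0,0,0,-0.1,0,0,0,0,0,-0.1,0,0,0,0,0,-0.1,0,0,0,0,0,-0.1,0,0,0,0,0,-0.1,0,0,0,0,0])

```text
clock: 9.7
ee_pos: [0.5726, -0.0704, 0.0923]
tcp_rot: [[-1.0, 0.0, -0.002], [0.0, 1.0, 0.0], [0.002, 0.0, -1.0]]
wrist_force: [-1.3, 0.1, 0.4]
finger_gap: 0.0002
```

Request:
arm_command(moves=[-0.06,0,0,0,0,0,-0.06,0,0,0,0,0,-0.06,0,0,0,0,0,-0.06,0,0,0,0,0,-0.06,0,0,0,0,0,-0.06,0,0,0,0,0,-0.06,0,0,0,0,0,-0.06,0,0,0,0,0,-0.06,0,0,0,0,0,-0.06,0,0,0,0,0])

```text
clock: 10.95
ee_pos: [0.579, -0.0703, 0.0922]
tcp_rot: [[-1.0, 0.0, -0.002], [0.0, 1.0, 0.0], [0.002, 0.0, -1.0]]
wrist_force: [-0.2, -0.3, 0.7]
finger_gap: -0.0001
```

Request:
arm_command(moves=[-0.05,0,0,0,0,0,-0.05,0,0,0,0,0,-0.05,0,0,0,0,0,-0.05,0,0,0,0,0,-0.05,0,0,0,0,0,-0.05,0,0,0,0,0,-0.05,0,0,0,0,0,-0.05,0,0,0,0,0,-0.05,0,0,0,0,0,-0.05,0,0,0,0,0])

```text
clock: 12.2
ee_pos: [0.5815, -0.0704, 0.0916]
tcp_rot: [[-1.0, 0.001, -0.009], [0.001, 1.0, 0.001], [0.009, 0.001, -1.0]]
wrist_force: [-5.0, 0.4, 4.6]
finger_gap: -0.0002
```

Request:
arm_command(moves=[-0.05,0,-0.04,0,0,0,-0.05,0,-0.04,0,0,0,-0.05,0,0,0,0,0,-0.05,0,0,0,0,0,-0.05,0,0,0,0,0,-0.05,0,0,0,0,0,-0.05,0,0,0,0,0,-0.05,0,0,0,0,0,-0.05,0,0,0,0,0,-0.05,0,0,0,0,0])

```text
clock: 13.45
ee_pos: [0.5821, -0.0704, 0.0918]
tcp_rot: [[-1.0, 0.001, -0.02], [0.001, 1.0, 0.002], [0.02, 0.002, -1.0]]
wrist_force: [-5.0, 0.7, 3.4]
finger_gap: -0.0004
```

Request:
arm_command(moves=[-0.06,0,-0.02,0,0,0,-0.07,0,-0.02,0,0,0,-0.08,0,-0.02,0,0,0,-0.08,0,-0.02,0,0,0,-0.08,0,-0.02,0,0,0,-0.08,0,-0.02,0,0,0,-0.08,0,-0.02,0,0,0,-0.08,0,-0.02,0,0,0,-0.08,0,-0.02,0,0,0,-0.08,0,-0.02,0,0,0])

```text
clock: 14.7
ee_pos: [0.5831, -0.0705, 0.0919]
tcp_rot: [[-0.999, 0.002, -0.036], [0.002, 1.0, 0.004], [0.036, 0.004, -0.999]]
wrist_force: [-5.0, 0.1, 2.5]
finger_gap: 0.0
```

Request:
arm_command(moves=[-0.07,0,-0.01,0,-0.1,0,-0.07,0,-0.01,0,-0.1,0,-0.07,0,-0.01,0,-0.1,0,-0.07,0,-0.01,0,-0.1,0,-0.07,0,-0.01,0,-0.15,0,-0.07,0,-0.01,0,-0.15,0,-0.07,0,-0.01,0,-0.15,0,-0.07,0,-0.01,0,-0.15,0,-0.07,0,-0.01,0,-0.15,0,-0.07,0,-0.01,0,-0.15,0])

```text
clock: 15.95
ee_pos: [0.5828, -0.0706, 0.0918]
tcp_rot: [[-1.0, 0.003, -0.031], [0.002, 1.0, 0.006], [0.031, 0.006, -1.0]]
wrist_force: [-6.4, 0.2, 2.8]
finger_gap: -0.0
```

Request:
arm_command(moves=[-0.08,0,-0.01,0,-0.2,0,-0.08,0,-0.01,0,-0.2,0,-0.08,0,-0.01,0,-0.2,0,-0.08,0,-0.01,0,-0.2,0,-0.09,0,-0.01,0,-0.2,0,-0.09,0,-0.01,0,-0.2,0,-0.09,0,-0.01,0,-0.2,0,-0.09,0,-0.01,0,-0.2,0,-0.09,0,-0.01,0,-0.2,0,-0.09,0,-0.01,0,-0.2,0])

```text
clock: 17.2
ee_pos: [0.582, -0.0708, 0.0917]
tcp_rot: [[-1.0, 0.004, -0.017], [0.004, 1.0, 0.008], [0.017, 0.008, -1.0]]
wrist_force: [-7.7, -0.3, 3.2]
finger_gap: 0.0004
```

Request:
arm_command(moves=[-0.1,0,-0.01,0,-0.2,0,-0.1,0,-0.01,0,-0.2,0,-0.11,0,-0.01,0,-0.2,0,-0.11,0,-0.01,0,-0.2,0,-0.11,0,-0.01,0,-0.2,0,-0.12,0,-0.01,0,-0.2,0,-0.12,0,-0.01,0,-0.2,0,-0.12,0,-0.01,0,-0.2,0,-0.12,0,-0.01,0,-0.2,0,-0.12,0,-0.01,0,-0.2,0])

```text
clock: 18.45
ee_pos: [0.5815, -0.071, 0.0915]
tcp_rot: [[-1.0, 0.005, -0.009], [0.005, 1.0, 0.012], [0.009, 0.012, -1.0]]
wrist_force: [-8.0, 0.3, 5.0]
finger_gap: 0.0
```

Pressed home at about 8 N axial, 9.4 N total; the front lies at x≈0.702, which agrees with the screw seen at ≈0.701. Backing off and going to the handle next.

Request:
arm_command(moves=[0.2,0,0,0,0,0,1,0,0,0,0,0,2,0,0,0,0,0,0.5,0,-3,0,0,0,0,0,-4,0,0,0,0,0,-4.5,0,0,0,0,0,-4.5,0,0,0,0,0,-4,0,0,10,0,0,-2,0,0,10,0,0,0,0,0,10])

```text
clock: 19.7
ee_pos: [0.5477, -0.0736, 0.3221]
tcp_rot: [[-0.856, 0.517, 0.014], [0.518, 0.856, 0.012], [-0.006, 0.017, -1.0]]
wrist_force: [-0.7, -0.1, 0.2]
finger_gap: 0.0002
```

Request:
arm_command(moves=[0,0,0,0,0,10.5,0,0,0,0,0,10.5,0,0,0,0,0,10.5,0,0,0,0,0,10.5,0,0,0,0,0,10.5,0,0,0,0,0,10.5,0,0,0,0,0,5,0,0,0,0,0,0,0,0,0,0,0,0,0,0,0,0,0,0])

```text
clock: 20.95
ee_pos: [0.5495, -0.0738, 0.3252]
tcp_rot: [[0.184, 0.982, 0.032], [0.983, -0.185, 0.014], [0.019, 0.029, -0.999]]
wrist_force: [-0.7, -0.0, 0.6]
finger_gap: -0.0
```

```bash
python3 - <<'E'
from h import *
s=get_state(); R=np.array(s['tcp_rot']); p=np.array(s['ee_pos']); print(s['clock'],p,R.round(3),s['q'],s['wrist_force'])
D=np.array([[0,1.,0],[1,0,0],[0,0,-1]]) # cols: x->+y, y->+x, z->-z
print('rot',np.degrees(cv2.Rodrigues(R.T@D)[0].ravel()),'d',R.T@(np.array([.665,.09,.27])-p)*100)
C={n:cam(n) for n in['scene','side']}
for n in C:
    im,d=grab_frame(n); cv2.imwrite(f'pics/{n}4.png',im[...,::-1]); P=cloud(C[n],d); m=(abs(P[...,0]-.665)<.04)&(abs(P[...,1])<.05)&(P[...,2]>.11)&(P[...,2]<.165)&(d>0); X=P[m]; print(n,len(X),X.mean(0),X.min(0),X.max(0))
    m=(P[...,0]>.69)&(P[...,0]<.95)&(abs(P[...,1])<.12)&(P[...,2]>.05)&(P[...,2]<.3)&(d>0); print('rack',P[m].min(0),P[m].max(0))
    cv2.imwrite(f'pics/{n}4c.png',cv2.resize(im[(130 if n=='side' else 180):(290 if n=='side' else 360),(290 if n=='side' else 240):(470 if n=='side' else 420),::-1],None,fx=3.3,fy=3.3,interpolation=3))
E
```

```text
20.95 [ 0.54948463 -0.07376284  0.32524299] [[ 0.184  0.982  0.032]
 [ 0.983 -0.185  0.014]
 [ 0.019  0.029 -0.999]] [-0.51648785  0.28054064  0.66711349  1.8737505  -0.22259112  1.02564193
  0.05686625] [-0.71336091 -0.01683282  0.60878804]
rot [  1.76939938  -0.95527824 -10.64291427] d [18.1149927   8.15821398  6.11793692]
scene 465 [0.67253423 0.0094583  0.13869599] [ 0.65863574 -0.00510387  0.11002058] [0.67906218 0.02860973 0.16149549]
rack [ 0.80596877 -0.10695351  0.05010196] [0.87920471 0.04322524 0.11604625]
side 260 [0.66175328 0.00798816 0.13811498] [ 0.6535717  -0.00577832  0.11044824] [0.67332459 0.02669236 0.16175637]
rack [ 0.79878845 -0.10674435  0.05004207] [0.88334549 0.04167469 0.11671546]
```

View pics/scene4c.png

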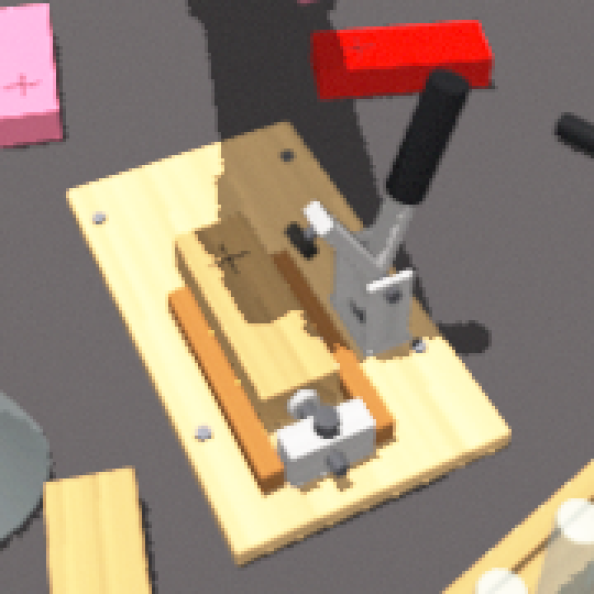

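Request:
arm_command(moves=[0,0,0,1.8,-1,-10.6,4.1,2.9,0,0,0,0,4.1,2.9,0,0,0,0,4.1,2.9,0,0,0,0,4.1,2.9,0,0,0,0,0,0,0,0,0,0,0,0,3,0,0,0,0,0,3,0,0,0,0,0,2,0,0,0,0,0,0,0,0,0])

```text
clock: 22.3
ee_pos: [0.6687, 0.0923, 0.2429]
tcp_rot: [[-0.003, 1.0, 0.001], [1.0, 0.003, -0.001], [-0.001, 0.001, -1.0]]
wrist_force: [-0.4, -0.6, -0.8]
finger_gap: -0.0003
```

```bash
cat > st2.py <<'E'
from h import *
s=get_state(); R=np.array(s['tcp_rot']); p=np.array(s['ee_pos']); print(s['clock'],p.round(4),np.round(s['wrist_force'],2),np.round(s['q'],2))
D=np.array([[0,1.,0],[1,0,0],[0,0,-1]])
print('rot',np.degrees(cv2.Rodrigues(R.T@D)[0].ravel()),'d',R.T@(np.array([.665,.07,.19])-p)*100,'tip',p+R[:,2]*.073)
E
python3 st2.py
```

```text
22.3 [0.6687 0.0923 0.2429] [-0.38 -0.56 -0.82] [-0.59  0.58  0.53  1.64 -0.33  1.01  0.05]
rot [0.03730407 0.05873135 0.19671466] d [-2.22559201 -0.3854068   5.28840077] tip [0.66879077 0.09224841 0.16986369]
```

Request:
arm_command(moves=[0,-0.3,2,0,0,0,0,0,2,0,0,0,0,0,1.3,0,0,0,-1,0,0,0,0,0,-1,0,0,0,0,0,-0.5,0,0,0,0,0,-0.1,0,0,0,0,0,-0.1,0,0,0,0,0,-0.1,0,0,0,0,0,-0.1,0,0,0,0,0])

```text
clock: 23.55
ee_pos: [0.6694, 0.0597, 0.1939]
tcp_rot: [[-0.002, 1.0, 0.01], [1.0, 0.002, 0.0], [0.0, 0.01, -1.0]]
wrist_force: [-0.4, -0.4, -0.7]
finger_gap: 0.0002
```

Request:
arm_command(moves=[-0.1,0,0,0,0,0,-0.1,0,0,0,0,0,-0.1,0,0,0,0,0,-0.1,0,0,0,0,0,-0.1,0,0,0,0,0,-0.1,0,0,0,0,0,-0.1,0,0,0,0,0,-0.1,0,0,0,0,0,-0.1,0,0,0,0,0,-0.1,0,0,0,0,0])

```text
clock: 24.8
ee_pos: [0.6693, 0.0494, 0.1937]
tcp_rot: [[-0.002, 1.0, 0.01], [1.0, 0.002, 0.0], [0.0, 0.01, -1.0]]
wrist_force: [0.1, 0.0, -0.2]
finger_gap: 0.0002
```

Request:
arm_command(moves=[-0.1,0,0,0,0,0,-0.1,0,0,0,0,0,-0.1,0,0,0,0,0,-0.1,0,0,0,0,0,-0.1,0,0,0,0,0,-0.1,0,0,0,0,0,-0.1,0,0,0,0,0,-0.1,0,0,0,0,0,-0.1,0,0,0,0,0,-0.1,0,0,0,0,0])

```text
clock: 26.05
ee_pos: [0.6693, 0.0396, 0.1937]
tcp_rot: [[-0.003, 1.0, 0.01], [1.0, 0.003, 0.002], [0.002, 0.01, -1.0]]
wrist_force: [-0.3, 2.6, 0.5]
finger_gap: -0.0002
```

Contact with the handle (2.6 N).

Request:
arm_command(moves=[-0.1,0,0,0,0,0,-0.1,0,0,0,0,0,-0.1,0,0,0,0,0,-0.1,0,0,0,0,0,-0.1,0,0,0,0,0,-0.1,0,0,0,0,0,-0.1,0,0,0,0,0,-0.1,0,0,0,0,0,-0.1,0,0,0,0,0,-0.1,0,0,0,0,0])

```text
clock: 27.3
ee_pos: [0.6693, 0.0389, 0.1937]
tcp_rot: [[-0.011, 1.0, 0.008], [1.0, 0.011, 0.013], [0.013, 0.008, -1.0]]
wrist_force: [-1.5, 5.4, 1.1]
finger_gap: -0.0
```

```bash
python3 st2.py
```

```text
27.3 [0.6693 0.0389 0.1937] [-1.47  5.4   1.05] [-0.48  0.62  0.49  1.69 -0.37  0.91  0.17]
rot [ 0.47458118 -0.73524029  0.62614248] d [ 3.10576243 -0.40233672  0.41063987] tip [0.66992981 0.03987767 0.12075093]
```

Request:
arm_command(moves=[-0.12,0,0,0,-0.2,0.1,-0.14,0,0,0,-0.2,0.1,-0.16,0,0,0,-0.2,0.1,-0.16,0,0,0,-0.2,0.1,-0.16,0,0,0,-0.2,0.1,-0.16,0,0,0,-0.2,0.1,-0.16,0,0,0,-0.2,0.1,-0.16,0,0,0,-0.2,0.1,-0.16,0,0,0,-0.2,0.1,-0.16,0,0,0,-0.2,0.1])

```text
clock: 28.55
ee_pos: [0.6695, 0.0379, 0.1942]
tcp_rot: [[-0.004, 1.0, 0.007], [1.0, 0.005, -0.005], [-0.005, 0.007, -1.0]]
wrist_force: [-1.1, 6.8, 1.3]
finger_gap: -0.0002
```

Request:
arm_command(moves=[-0.18,0,0,0,-0.2,0.1,-0.2,0,0,0,-0.2,0.1,-0.22,0,0,0,-0.2,0.1,-0.22,0,0,0,-0.2,0.1,-0.22,0,0,0,-0.2,0.1,-0.22,0,0,0,-0.2,0.1,-0.22,0,0,0,-0.2,0.1,-0.22,0,0,0,-0.2,0.1,-0.22,0,0,0,-0.2,0.1,-0.22,0,0,0,-0.2,0.1])

```text
clock: 29.8
ee_pos: [0.6696, 0.0314, 0.1964]
tcp_rot: [[0.001, 1.0, 0.006], [1.0, -0.001, -0.022], [-0.022, 0.006, -1.0]]
wrist_force: [-1.4, 5.6, 2.5]
finger_gap: -0.0001
```

Request:
arm_command(moves=[-0.24,0,0.05,0,0,0,-0.24,0,0.05,0,0,0,-0.24,0,0.05,0,0,0,-0.24,0,0.05,0,0,0,-0.24,0,0.05,0,0,0,-0.24,0,0.05,0,0,0,-0.24,0,0.05,0,0,0,-0.24,0,0.05,0,0,0,-0.24,0,0.05,0,0,0,-0.24,0,0.05,0,0,0])

```text
clock: 31.05
ee_pos: [0.6706, 0.0197, 0.1962]
tcp_rot: [[-0.009, 1.0, 0.007], [1.0, 0.009, -0.005], [-0.005, 0.007, -1.0]]
wrist_force: [-3.2, 6.1, 7.5]
finger_gap: 0.0001
```

Request:
arm_command(moves=[-0.24,0,-0.05,0,-0.1,0.1,-0.24,0,0,0,-0.1,0.1,-0.24,0,0,0,-0.1,0.1,-0.24,0,0,0,-0.1,0.1,-0.24,0,0,0,-0.1,0.1,-0.24,0,0,0,-0.1,0.1,-0.24,0,0,0,-0.1,0.1,-0.24,0,0,0,-0.1,0.1,-0.24,0,0,0,-0.1,0.1,-0.24,0,0,0,-0.1,0.1])

```text
clock: 32.3
ee_pos: [0.6706, -0.0033, 0.1986]
tcp_rot: [[0.008, 1.0, 0.007], [1.0, -0.008, -0.02], [-0.019, 0.007, -1.0]]
wrist_force: [-1.2, 3.2, 1.6]
finger_gap: 0.0
```

Request:
arm_command(moves=[-0.24,0,0,0,0,0,-0.24,0,0,0,0,0,-0.24,0,0,0,0,0,-0.24,0,0,0,0,0,-0.24,0,0,0,0,0,-0.24,0,0,0,0,0,-0.24,0,0,0,0,0,-0.24,0,0,0,0,0,-0.24,0,0,0,0,0,-0.24,0,0,0,0,0])

```text
clock: 33.55
ee_pos: [0.6701, -0.0334, 0.1986]
tcp_rot: [[0.011, 1.0, 0.007], [1.0, -0.011, -0.025], [-0.025, 0.007, -1.0]]
wrist_force: [0.1, -0.7, -0.0]
finger_gap: 0.0001
```

Request:
arm_command(moves=[3,0,0,0,0,0,4,0,0,0,0,0,4,0,-3,0,0,0,3,0,-4,0,0,0,0,0,-4,0,0,0,0,0,-2,0,0,0,0,0,0,0,0,0,0,0,0,0,0,0,0,0,0,0,0,0,0,0,0,0,0,0])

```text
clock: 34.8
ee_pos: [0.6696, 0.1129, 0.3246]
tcp_rot: [[0.013, 1.0, 0.001], [1.0, -0.013, -0.027], [-0.027, 0.002, -1.0]]
wrist_force: [-0.0, 0.8, -0.8]
finger_gap: -0.0001
```

```bash
python3 - <<'E'
from h import *
s=get_state(); print(s['clock'],s['ee_pos'],s['wrist_force'])
o=[]
for n,(r,q) in {'scene':(170,230),'side':(120,290)}.items():
    im,d=grab_frame(n); o.append(cv2.resize(im[r:r+190,q:q+190,::-1],(400,400),interpolation=3))
    P=cloud(cam(n),d); m=(abs(P[...,0]-.665)<.04)&(P[...,1]>-.12)&(P[...,1]<.05)&(P[...,2]>.1)&(P[...,2]<.17)&(d>0); print(n,m.sum(),P[m].mean(0) if m.any() else 0)
    X=P[m]
    for lo in (.1,.12,.14): x=X[(X[:,2]>lo)&(X[:,2]<lo+.02)]; print(lo,len(x),x.mean(0) if len(x) else 0)
    for r in search_frame('flask',n)[:1]: print(r)
cv2.imwrite('pics/f.png',np.hstack(o))
E
```

```text
34.8 [0.66964424 0.11292096 0.32463607] [-0.00758642  0.82950375 -0.79444127]
scene 430 [ 0.67306587 -0.07034555  0.12423225]
0.1 159 [ 0.6747041 -0.058102   0.1101326]
0.12 236 [ 0.67260567 -0.07732083  0.13121951]
0.14 35 [ 0.6687267  -0.07893298  0.14117088]
{'box': [201.2, 272.5, 54.0, 73.1], 'confidence': 0.6}
side 173 [ 0.65974076 -0.07558854  0.12692418]
0.1 53 [ 0.65710459 -0.062675    0.11009205]
0.12 97 [ 0.66038281 -0.08155066  0.13261705]
0.14 23 [ 0.66310762 -0.08020127  0.14170219]
{'box': [397.9, 242.4, 49.5, 58.2], 'confidence': 0.79}
```

View pics/f.png

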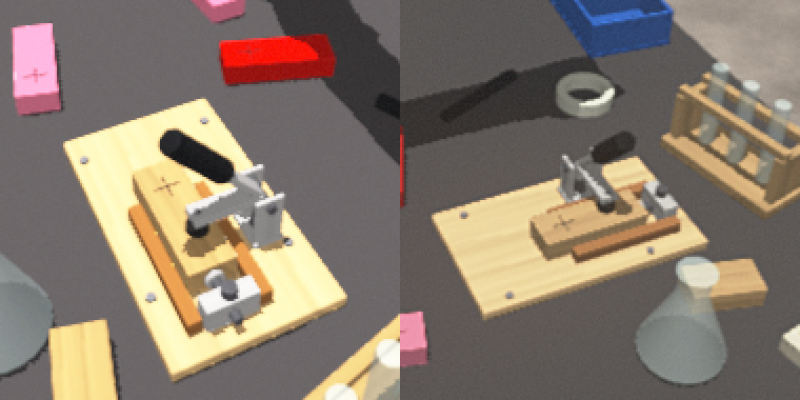

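The clamp is shut on the bar (handle ≈40° inwards, so ≈1.0 rad) and the flask is unmoved. One numeric check that the bar did not creep back.

```bash
python3 - <<'E'
from h import *
for n in ['scene','side']:
    im,d=grab_frame(n); P=cloud(cam(n),d); g=im.astype(int)
    m=(P[...,2]>.033)&(P[...,2]<.0385)&(P[...,0]>.54)&(P[...,0]<.72)&(abs(P[...,1]+.07)<.025)&(d>0)
    q,l,st,_=cv2.connectedComponentsWithStats(m.astype('uint8')); m=l==1+np.argmax(st[1:,4]); x=P[m]; print(n,m.sum(),np.percentile(x[:,0],[0,1,99,100]).round(4),x[:,1].min(),x[:,1].max())
    v,u=np.nonzero(m); 
    if n=='scene':
        old=cv2.imread('pics/scene4.png')[...,::-1]
        a,b=g[195:300,230:360].astype('f4'),old[195:300,230:360].astype('f4')
        o=np.hstack([cv2.resize(k[180:360,240:400].astype('uint8')[...,::-1],None,fx=2.4,fy=2.4,interpolation=3) for k in (old,im)]); cv2.imwrite('pics/cmp.png',o)
E
```

```text
scene 1188 [0.5928 0.5948 0.7029 0.7039] -0.08843171408537101 -0.0474142652894454
side 675 [0.5886 0.5893 0.6983 0.7024] -0.09018494704008585 -0.046540598247059736
```

View pics/cmp.png

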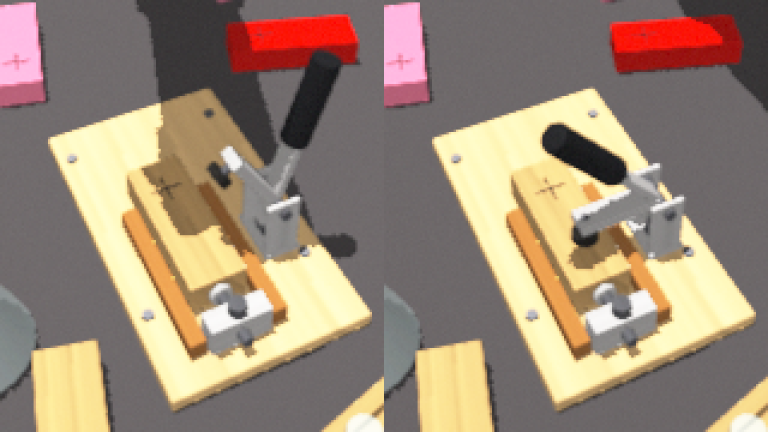

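The bar stands in the same place before and after clamping (cross at (168,188) and (551−384,188); depth gives the ends at about 0.592 and 0.702). Handing in.

```bash
python3 -c "
from cell import *
print(finish_job())"
```

```text
the job is handed in; nothing more can be done
None
```

The bar is pressed against the stop screw and the clamp is shut on it. I handed the job in at about 35 s of the 72 s allowed; no verdict is reported.

- **Bar:** I slid it along the jig with the closed fingers until I felt the screw. I then held it there for over a second at up to about 8 N along the bar, or 9.4 N in total including friction. That is slightly under the 10 N asked for.
- **Clamp:** I pushed the handle over from its outer side; the highest reading was about 10 N. It snapped shut, and I withdrew the arm.
- **Last checks:** From the depth images the handle's lean puts the clamp at about 1.0 rad, and the bar front is at x ≈ 0.702 m, where I felt the screw. The bar looks the same in the pictures before and after clamping, and the flask has not moved.
- **What disagreed:** The first wrist-camera measurement of the bar's back end was about 15 mm off the other two cameras, probably because the arm was still moving. I did not use it. The scene and side cameras differed by about 5 mm along x.

Forces were only read at the end of each move call, so a brief peak between readings would not have shown.

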